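# Prime the bench hand pump

## Task

Prime the lever pump that has the tall hooked spout over the beaker: give its lever at least three full strokes, each time right down to the stop and then all the way back up, and leave it fully raised. Leave the beaker standing where it is, and do not work the lever of the other pump, which has only a short capped outlet.

Things in the scene. Friction and masses are not known exactly. Their poses are not given: they have to be found in the camera images.
- spout_lever (a joint): Hand lever of the pump with the hooked spout (the one to prime), in rad: 0 fully raised, where its spring holds it, growing as it is pressed down to the hard stop at 0.55. Springs back up when let go. Pressing down on the pad takes about 5 N at the top, 12 N at the bottom. Its level hinge is 130 mm above the worktop, between upright cheeks 145 mm high, over a bolted-down base 180x90 mm with a barrel 106 mm high.
- spout_pad (a point): Middle of the top face of the flat grey palm pad (75 long, 46 wide, 14 mm thick) on that lever's free end; moves with it. x: along the lever to the hinge; y: along the hinge; z: out of the top face. The hinge axis lies 170 mm along x, 12 mm along -z from here. Raised, the lever rises to the pad at 0.35 rad and this point is 200 mm above the worktop; right down it dips 0.20 rad, point 108 mm high.
- plain_lever (a joint): Lever of the other pump, in rad, 0 raised, 0.55 right down. Same make and size, but that pump has no spout, only a short capped outlet at its side. The two pumps stand side by side, either one left or right, pads towards the robot. Leave it alone.
- beaker: Small clear beaker, 52 mm across, 70 mm high, loose on the worktop under the mouth of the hooked spout; origin at the centre of its underside. Seen from the pad, the spout and beaker stand to the left of the barrel: the spout rises 72 mm from the lever's mid plane, is 175 mm high and ends 140 mm from that plane over the beaker.
Mind the look-alikes: they are no part of the job. Of the things that look like the beaker, take the one that is farthest to the robot's left at the start.

How it is judged:
By the outcome, as a careful person would: the job done as asked, in the order asked, and still so for the second after the job is handed in, with the robot touching nothing.
It also fails if it takes over 40 s, if anything falls off the work surface, if the arm or the gripper's body presses on something with over 40 N, if the wrist force passes 120 N, or if a joint passes its speed limit or range.

## Robot

A 6-joint arm with a two-finger parallel gripper is mounted at the origin on a cart in front of the work surface, level with it; the furniture and walls round the work are solid. World frame = base frame: x ahead of the robot, y to its left, z up, the work surface at z = 0. Lengths are in m, angles in rad, forces in N, time in s.
With the tool pointing down it reaches from about 0.3 to 0.875 m from the base axis. Payload 6.4 kg.
Tool frame: the origin (TCP) lies midway between the tips of the shut fingers; the grasp point (between the pads) lies 19 mm behind it (ctrl.hold_point_z is the distance from the TCP to the grasp point, in m); z points along the fingers, y is the line along which they close (so a half turn about z gives the same grasp; the last joint's range is limited). The gripper opens to 85 mm and grips with 20 to 120 N. Pads are 22 mm wide; open, the fingers measure 114 mm over their backs; the gripper's body (76 mm by 85 mm) begins 54 mm behind the grasp point. The pads swing forward as they close: fully open they stand 13 mm farther back than shut.
Start: joints at [-1.357, 0.181, 1.607, -0, 1.354, -0.206], TCP at [0.234, -0.525, 0.231] pointing down, gripper open.
Joint ranges: [-2.99, 2.99], [-0.89, 2.07], [0.3, 2.58], [-1.14, 4.28], [0, 2.63], [-3.12, 3.12]. Speed limits (rad/s): [2.57, 2.57, 3.01, 3.14, 3.14, 3.14].

## Interface

Orientations are given as a unit quaternion [w, x, y, z].
In Python, from bench import ctrl gives the robot as it stands.
- The arm moves only by the tool carry_out, never from a script. Its argument "plan" is text: rows parted by semicolons, each of 6 numbers parted by spaces: the shift along the tool's x, y, z as a fraction of full scale, then the turn, a rotation vector about the tool's x, y, z as a fraction of full scale. A call has exactly 8 rows; each row shifts and turns the commanded pose from where the row before left it, along the tool's axes as they then stand; what a row does not reach is not made up. Full scale, the value 1, is 40 mm for a shift and 0.1 rad for a turn. A row lasts 1/12 s, in which the tool goes at most 41.7 mm and 7.16 degrees, less where a joint would pass 70% of its speed; a pose out of reach is approached as far as the arm can. A call with a number of a shift or a turn outside -1 to 1 is refused whole. A call with a gripper value outside its range is refused whole. "claw" is the gripper's target within -1 to 1 (shut at 1, half-way at 0, fully open at -1), set as the call begins (left out, the last holds). The fingers move at their own pace and stop on an object; the grip force is fixed at half the most. Time passes only in rows, so rows that do not move let the fingers close, or fill a call up. It gives the time, the measured TCP pose, the force, the opening and the grip force at its end, in the units of the state.
- ctrl.get_obs(): the state, without advancing time (a new reading comes with each control period).
- ctrl.camera(name): name is "scene" or "top"; returns a dict with "pixels" (420x560x3 uint8, red, green, blue), "mtx" (3x3 intrinsics, pixels), "k1" (the pictures are not rectified: a ray, as slopes to the right and down, at radius r is drawn at 1 + k1 r^2 times it, then the intrinsics apply), "R" (3x3) and "t" (3): a world point X has camera coordinates R X + t. Camera axes: x right, y down, z forward; pixel columns grow to the right and rows downward; lengths in m; the calibration is good to about 2 mm. A picture is of the moment at which its call begins. There is no depth.
- ctrl.hand_in(): hands the job in; it is judged then, once.
The state is a dict: "time_s": time; "q": joint angles; "dq": joint speeds; "joint_efforts": joint torques, N m; "eef_pos": TCP position; "eef_rot": TCP orientation; "wrist_force": force on the tool from outside, world axes, zero at the start; "torque": the same for the moment, N m; "opening": opening from 0.0 (shut) to 1.0 (fully open); "grasp_force": force on a finger pad.
Only numpy, scipy, OpenCV 4.12 (cv2) and the standard library are available. Lean on these libraries where they do the work, as an engineer would, in place of code of your own. Each camera call takes 0.05 s, during which the arm holds its last target. There are 200 camera calls.

## Working session

There is one attempt and no reset: what is moved stays moved. The work goes in short steps, Python scripts to look and compute and a tool call to move; the robot and the scene stay as the last step left them, time stands still between calls to the robot, and variables do not carry over. Pictures are saved under pics/ and viewed, at most 10 in all, crops included, and the job is handed in when it is done.

Besides the shell and the picture viewer there is one more tool, called after "Request:" in YAML: its name, and indented under it one key for each argument. carry_out: Moves the arm, as the interface text tells. Shift numbers are shares of 40 mm and turn numbers shares of 0.1 rad, none past 1 either way. Its arguments: {"type":"object","properties":{"plan":{"type":"string"},"claw":{"type":"number"}},"required":["plan"]}

```bash
mkdir -p pics; cat > h.py <<'E'
import numpy as np,cv2
from bench import ctrl
def snap(n,f):
    c=ctrl.camera(n); cv2.imwrite(f,c['pixels'][:,:,::-1]); np.savez(n+'.npz',**c); return c
def ray(c,u,v):
    K=np.array(c['mtx']);k=float(c['k1'])
    d=np.array([(u-K[0,2])/K[0,0],(v-K[1,2])/K[1,1]]);s=d.copy()
    for _ in range(30): s=d/(1+k*(s@s))
    R=np.array(c['R']);t=np.array(c['t'])
    return -R.T@t, R.T@np.array([s[0],s[1],1])
def atz(c,u,v,z):
    o,d=ray(c,u,v); return o+d*(z-o[2])/d[2]
def proj(c,X):
    R=np.array(c['R']);t=np.array(c['t']);p=R@np.array(X)+t;s=p[:2]/p[2]
    s=s*(1+float(c['k1'])*(s@s));K=np.array(c['mtx']);return K[0,0]*s[0]+K[0,2],K[1,1]*s[1]+K[1,2]
E
python3 - <<'E'
from h import *
for n in('scene','top'):
    c=snap(n,f'pics/{n}0.png');print(n,ray(c,280,210),c['k1'])
o=ctrl.get_obs();print(o['eef_pos'],o['eef_rot'],o['time_s'],ctrl.hold_point_z)
E
```

```text
scene (array([-0.10827239,  0.70376102,  1.27168866]), array([ 0.48181926, -0.45463574, -0.74923823])) 0.02725666861358928
top (array([0.50042817, 0.03175038, 1.01593311]), array([ 0.12678791, -0.0022871 , -0.99204858])) 0.03547720378702206
[ 0.23426321 -0.52456244  0.23047418] [-8.07821827e-04  9.78053654e-01  2.08351621e-01 -3.43145129e-06] 0.1 0.0187
```

View pics/scene0.png

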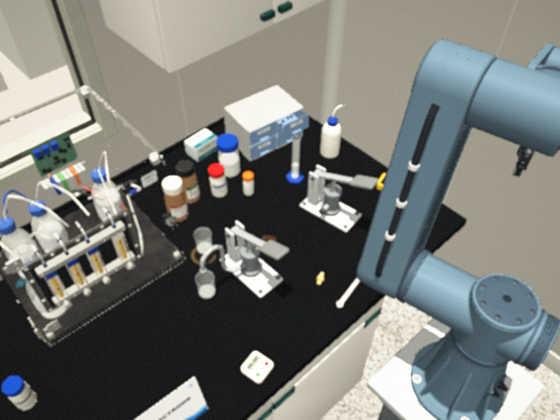

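View pics/top0.png

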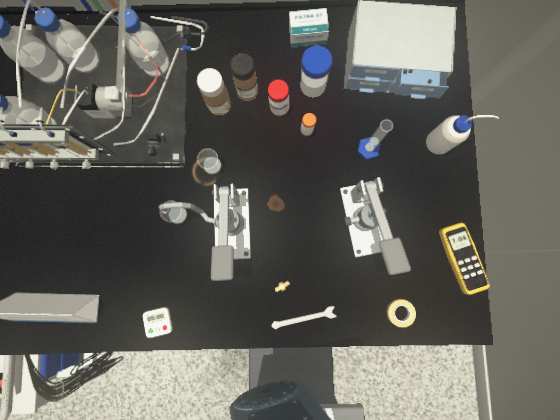

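The pictures show two pumps. In the top view, the left one has its pad at about (222,262) and a hooked spout reaching left to (165,208) over a beaker at (173,212). The right one has its pad at (396,256) and a short capped outlet at (348,219). Candidates for the lever are the left pad (222,262) and the right pad (396,256). Candidates for the beaker are (173,212) and (207,162). I choose the left pump and the left beaker, and check them in one crop.

```bash
python3 - <<'E'
from h import *
a=cv2.imread('pics/top0.png')[140:300,140:290]; b=cv2.imread('pics/scene0.png')[205:305,180:300]
a=cv2.resize(a,None,fx=3.7,fy=3.7,interpolation=cv2.INTER_CUBIC)[:592]
b=cv2.resize(b,(0,0),fx=2,fy=2)
o=np.zeros((592,800,3),np.uint8);o[:a.shape[0],:a.shape[1]]=a;o[:200,555:795]=b
cv2.imwrite('pics/crop.png',o)
c=np.load('top.npz')
for p in[(222,249),(222,278),(211,262),(233,262)]:print(p,atz(c,*p,.2))
print(atz(c,222,262,.2),atz(c,396,256,.2),atz(c,173,212,.0))
E
```

```text
(222, 249) [0.52707039 0.15057017 0.2       ]
(222, 278) [0.4684763  0.15088311 0.2       ]
(211, 262) [0.50119432 0.17316551 0.2       ]
(233, 262) [0.50014003 0.12826737 0.2       ]
[0.50066449 0.15071617 0.2       ] [ 0.50508652 -0.20272324  0.2       ] [0.63173652 0.3055278  0.        ]
```

View pics/crop.png

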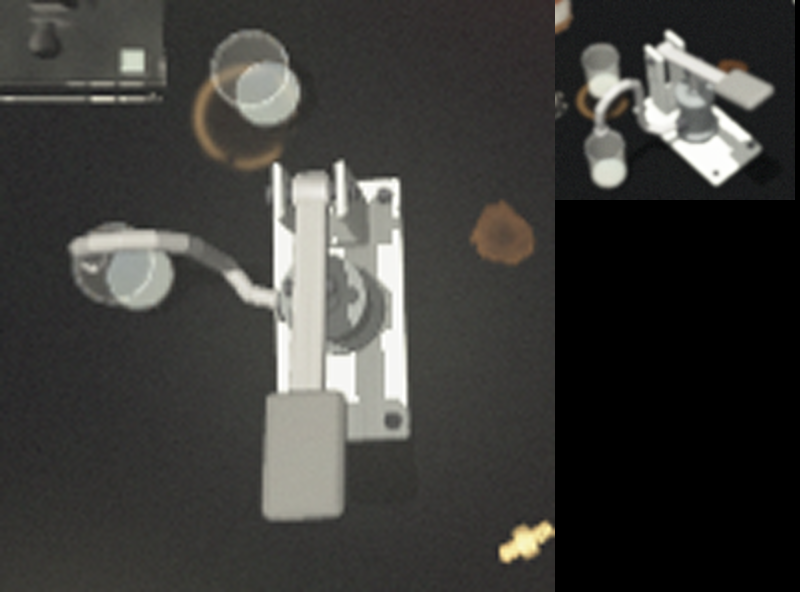

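The crop confirms it: the left pump has the hooked spout over the left beaker, with its pad centre near (0.498, 0.150, 0.20). I'll move above the pad with the fingers shut, lifting first.

Request:
carry_out:
  plan: "0.53 -0.53 -0.25 0 0 0;0.53 -0.53 -0.25 0 0 0;0.53 -0.53 -0.25 0 0 0;0.53 -0.53 -0.25 0 0 0;0.53 -0.53 -0.25 0 0 0;0.53 -0.53 0 0 0 0;0.53 -0.53 0 0 0 0;0.53 -0.53 0 0 0 0"
  claw: 1

```text
time_s: 0.77
eef_pos: [0.3203, -0.2996, 0.2812]
eef_rot: [-0.0, 0.978, 0.208, 0.0]
wrist_force: [1.5, 0.2, 0.2]
opening: 0.001
grasp_force: 0.0
```

Request:
carry_out:
  plan: "0.53 -0.53 0 0 0 0;0.53 -0.53 0 0 0 0;0.53 -0.53 0 0 0 0;0.53 -0.53 0 0 0 0;0.53 -0.53 0 0 0 0;0.53 -0.53 0 0 0 0;0.53 -0.53 0 0 0 0;0.53 -0.53 0 0 0 0"

```text
time_s: 1.43
eef_pos: [0.4059, -0.0755, 0.2811]
eef_rot: [-0.0, 0.978, 0.208, -0.0]
wrist_force: [-0.0, 0.2, -0.3]
opening: 0.003
grasp_force: 0.0
```

Request:
carry_out:
  plan: "0.53 -0.53 0 0 0 0;0.53 -0.53 0 0 0 0;0.53 -0.53 0 0 0 0;0.53 -0.53 0 0 0 0;0.53 -0.53 0 0 0 0;0.53 -0.53 0 0 0 0;0.53 -0.53 0 0 0 0;0 0 0 0 0 0"

```text
time_s: 2.1
eef_pos: [0.4815, 0.1229, 0.2808]
eef_rot: [-0.001, 0.978, 0.21, 0.0]
wrist_force: [-0.4, 0.3, 0.6]
opening: 0.0
grasp_force: 0.0
```

Request:
carry_out:
  plan: "0.27 -0.25 0 0 0 0;0.27 -0.25 0 0 0 0;0 0 0.35 0 0 0;0 0 0.35 0 0 0;0 0 0.35 0 0 0;0 0 0.35 0 0 0;0 0 0 0 0 0;0 0 0 0 0 0"

```text
time_s: 2.77
eef_pos: [0.4917, 0.1457, 0.2245]
eef_rot: [-0.0, 0.978, 0.208, -0.001]
wrist_force: [-0.1, -0.1, -0.1]
opening: 0.002
grasp_force: 0.0
```

```bash
python3 - <<'E'
from h import *
c=snap('scene','pics/s1.png');d=snap('top','pics/t1.png')
o=ctrl.get_obs();print(o['eef_pos'],o['wrist_force']);print(proj(c,o['eef_pos']),proj(d,o['eef_pos']))
b=c['pixels'][190:310,170:330,::-1];a=d['pixels'][140:300,140:300,::-1]
cv2.imwrite('pics/c1.png',np.hstack([cv2.resize(b,(533,400)),cv2.resize(a,(400,400))])[:, :800] if 0 else np.hstack([cv2.resize(b,(440,330)),cv2.resize(a,(330,330))]))
E
```

```text
[0.49289114 0.14580637 0.22613131] [-0.54941226 -0.1507569   0.48258501]
(np.float64(276.9326615950874), np.float64(241.09997618371764)) (np.float64(222.57831115509822), np.float64(265.95819289557306))
```

View pics/c1.png

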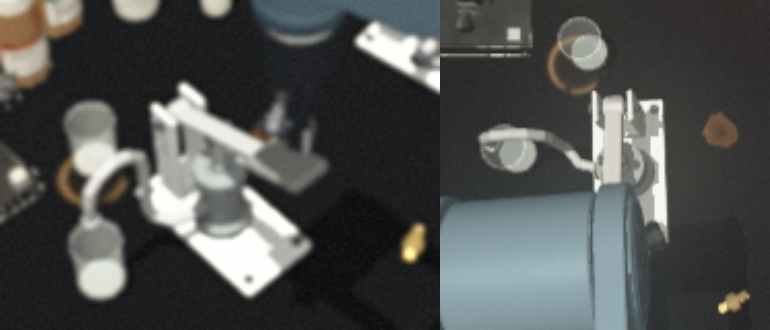

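```bash
python3 - <<'E'
from h import *
b=cv2.imread('pics/s1.png')[180:270,220:340]
b=cv2.resize(b,None,fx=6,fy=6,interpolation=cv2.INTER_CUBIC)
b=(255*(b/255.)**.5).astype(np.uint8)
cv2.circle(b,(int((276.9-220)*6),int((241.1-180)*6)),4,(0,0,255),-1)
c=np.load('scene.npz')
for X in[(.498,.150,.2),(.533,.15,.187),(.463,.15,.213),(.498,.173,.2),(.498,.127,.2)]:
    u,v=proj(c,X);cv2.circle(b,(int((u-220)*6),int((v-180)*6)),4,(0,255,0),-1)
cv2.imwrite('pics/c2.png',b)
E
```

```text
(no output)
```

View pics/c2.png

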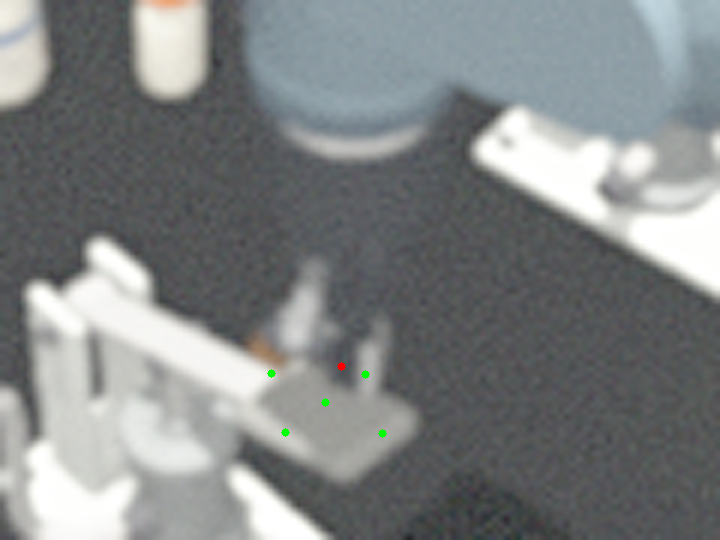

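The tip sits about 25 mm above the pad, roughly at its centre (crop ≈(340,370), pad centre ≈(335,412)). I'll shift 5 mm to the left and start pressing gently.

Request:
carry_out:
  plan: "0.05 -0.12 0 0 0 0;0 0 0.3 0 0 0;0 0 0.4 0 0 0;0 0 0.4 0 0 0;0 0 0.4 0 0 0;0 0 0.4 0 0 0;0 0 0.4 0 0 0;0 0 0 0 0 0"

```text
time_s: 3.53
eef_pos: [0.4912, 0.1515, 0.1313]
eef_rot: [-0.0, 0.978, 0.209, -0.001]
wrist_force: [-4.7, 0.5, 9.2]
opening: 0.0
grasp_force: 4.8
```

Request:
carry_out:
  plan: "0 0 0.08 0 0 0;0 0 0.08 0 0 0;0 0 0.08 0 0 0;0 0 0.08 0 0 0;0 0 0 0 0 0;0 0 0 0 0 0;0 0 0 0 0 0;0 0 0 0 0 0"

```text
time_s: 4.2
eef_pos: [0.4917, 0.1515, 0.121]
eef_rot: [-0.0, 0.978, 0.209, -0.001]
wrist_force: [-5.8, 0.5, 10.1]
opening: 0.003
grasp_force: 5.4
```

Request:
carry_out:
  plan: "0 0 0.08 0 0 0;0 0 0.08 0 0 0;0 0 0.08 0 0 0;0 0 0 0 0 0;0 0 0 0 0 0;0 0 0 0 0 0;0 0 0 0 0 0;0 0 0 0 0 0"

```text
time_s: 4.87
eef_pos: [0.4924, 0.1515, 0.1118]
eef_rot: [0.0, 0.978, 0.209, 0.0]
wrist_force: [-5.2, 0.4, 10.8]
opening: -0.001
grasp_force: 5.7
```

Request:
carry_out:
  plan: "0 0 0.05 0 0 0;0 0 0.05 0 0 0;0 0 0 0 0 0;0 0 0 0 0 0;0 0 0 0 0 0;0 0 0 0 0 0;0 0 0 0 0 0;0 0 0 0 0 0"

```text
time_s: 5.53
eef_pos: [0.4928, 0.1515, 0.109]
eef_rot: [0.0, 0.978, 0.209, 0.001]
wrist_force: [-8.7, -1.1, 19.9]
opening: 0.001
grasp_force: 10.2
```

The force jumped from 11 N to 20 N, so the stop is reached. I'll press a touch more, then release fully.

Request:
carry_out:
  plan: "0 0 0.03 0 0 0;0 0 0 0 0 0;0 0 0 0 0 0;0 0 -0.2 0 0 0;0 0 -0.6 0 0 0;0 0 -0.6 0 0 0;0 0 -0.6 0 0 0;0 0 -0.6 0 0 0"

```text
time_s: 6.2
eef_pos: [0.4929, 0.1514, 0.2111]
eef_rot: [0.0, 0.978, 0.208, 0.001]
wrist_force: [0.5, 0.9, 0.1]
opening: 0.003
grasp_force: 0.0
```

Request:
carry_out:
  plan: "0 0 -0.3 0 0 0;0 0 0 0 0 0;0 0 0 0 0 0;0 0 0 0 0 0;0 0 0 0 0 0;0 0 0 0 0 0;0 0 0 0 0 0;0 0 0 0 0 0"

```text
time_s: 6.87
eef_pos: [0.4921, 0.1511, 0.2209]
eef_rot: [-0.0, 0.978, 0.208, -0.001]
wrist_force: [0.1, -0.5, 0.2]
opening: 0.001
grasp_force: 0.0
```

Request:
carry_out:
  plan: "0 0 0.5 0 0 0;0 0 0.5 0 0 0;0 0 0.5 0 0 0;0 0 0.5 0 0 0;0 0 0.4 0 0 0;0 0 0.2 0 0 0;0 0 0.1 0 0 0;0 0 0.1 0 0 0"

```text
time_s: 7.53
eef_pos: [0.4928, 0.1514, 0.1104]
eef_rot: [-0.0, 0.978, 0.208, 0.0]
wrist_force: [-3.4, -0.5, 11.6]
opening: 0.0
grasp_force: 6.0
```

Request:
carry_out:
  plan: "0 0 0.05 0 0 0;0 0 0.05 0 0 0;0 0 0.02 0 0 0;0 0 0 0 0 0;0 0 0 0 0 0;0 0 0 0 0 0;0 0 0 0 0 0;0 0 0 0 0 0"

```text
time_s: 8.2
eef_pos: [0.4932, 0.1514, 0.1085]
eef_rot: [0.0, 0.978, 0.209, 0.001]
wrist_force: [-12.3, -0.9, 28.8]
opening: -0.004
grasp_force: 15.6
```

```bash
python3 - <<'E'
from h import *
c=snap('scene','pics/s2.png')
b=cv2.resize(c['pixels'][200:300,200:320,::-1],None,fx=5,fy=5,interpolation=cv2.INTER_CUBIC)
cv2.imwrite('pics/c3.png',b);print(ctrl.get_obs()['wrist_force'])
E
```

```text
[-12.87636225  -1.21221887  28.88607964]
```

View pics/c3.png

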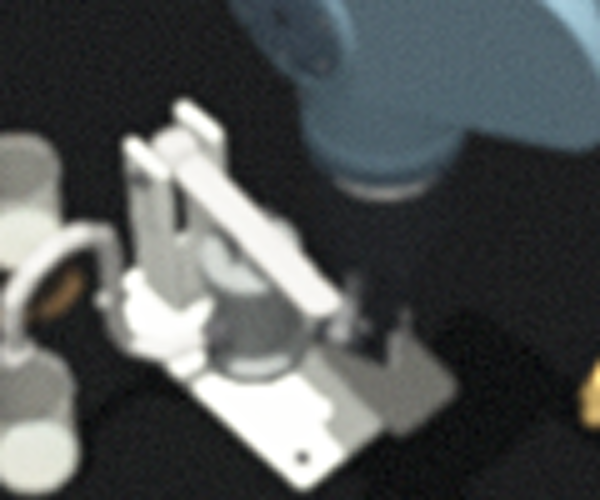

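The picture shows the lever right down, with the pad at crop (410,390), the fingers on it, and the spout and beaker undisturbed. I'll release and repeat, giving four strokes in all for margin.

Request:
carry_out:
  plan: "0 0 -0.22 0 0 0;0 0 -0.5 0 0 0;0 0 -0.6 0 0 0;0 0 -0.6 0 0 0;0 0 -0.6 0 0 0;0 0 -0.4 0 0 0;0 0 0 0 0 0;0 0 0 0 0 0"

```text
time_s: 8.92
eef_pos: [0.4929, 0.1512, 0.2223]
eef_rot: [0.0, 0.978, 0.208, 0.001]
wrist_force: [0.4, 0.2, -0.7]
opening: 0.002
grasp_force: 0.0
```

```bash
python3 - <<'E'
from h import *
for i in range(6): ctrl.camera('scene')
snap('scene','pics/s3.png');a=cv2.imread('pics/s1.png');b=cv2.imread('pics/s3.png');d=cv2.imread('pics/s2.png')
r=(slice(225,265),slice(215,295))
print(np.abs(a[r].astype(float)-b[r]).mean(),np.abs(d[r].astype(float)-b[r]).mean(),ctrl.get_obs()['eef_pos'])
E
```

```text
5.5634375 35.87375 [0.49180282 0.15113564 0.22060387]
```

Request:
carry_out:
  plan: "0 0 0.5 0 0 0;0 0 0.5 0 0 0;0 0 0.5 0 0 0;0 0 0.5 0 0 0;0 0 0.4 0 0 0;0 0 0.2 0 0 0;0 0 0.1 0 0 0;0 0 0.1 0 0 0"

```text
time_s: 9.93
eef_pos: [0.4927, 0.1514, 0.1102]
eef_rot: [-0.0, 0.978, 0.208, 0.0]
wrist_force: [-3.9, 0.6, 11.6]
opening: 0.0
grasp_force: 6.0
```

Request:
carry_out:
  plan: "0 0 0.05 0 0 0;0 0 0.05 0 0 0;0 0 0.02 0 0 0;0 0 0 0 0 0;0 0 0 0 0 0;0 0 0 0 0 0;0 0 0 0 0 0;0 0 0 0 0 0"

```text
time_s: 10.6
eef_pos: [0.493, 0.1514, 0.1083]
eef_rot: [0.0, 0.978, 0.209, 0.001]
wrist_force: [-13.4, -2.0, 30.2]
opening: -0.001
grasp_force: 16.3
```

Request:
carry_out:
  plan: "0 0 -0.22 0 0 0;0 0 -0.5 0 0 0;0 0 -0.6 0 0 0;0 0 -0.6 0 0 0;0 0 -0.6 0 0 0;0 0 -0.4 0 0 0;0 0 0 0 0 0;0 0 0 0 0 0"

```text
time_s: 11.27
eef_pos: [0.4927, 0.1512, 0.222]
eef_rot: [0.0, 0.978, 0.208, 0.001]
wrist_force: [-0.6, -0.2, -0.5]
opening: 0.0
grasp_force: 0.0
```

Request:
carry_out:
  plan: "0 0 0 0 0 0;0 0 0 0 0 0;0 0 0 0 0 0;0 0 0 0 0 0;0 0 0 0 0 0;0 0 0 0 0 0;0 0 0 0 0 0;0 0 0 0 0 0"

```text
time_s: 11.93
eef_pos: [0.4923, 0.1512, 0.2216]
eef_rot: [-0.0, 0.978, 0.208, -0.0]
wrist_force: [-0.3, -0.6, 0.2]
opening: -0.001
grasp_force: 0.0
```

Request:
carry_out:
  plan: "0 0 0.5 0 0 0;0 0 0.5 0 0 0;0 0 0.5 0 0 0;0 0 0.5 0 0 0;0 0 0.4 0 0 0;0 0 0.2 0 0 0;0 0 0.1 0 0 0;0 0 0.1 0 0 0"

```text
time_s: 12.6
eef_pos: [0.4929, 0.1514, 0.1107]
eef_rot: [-0.0, 0.978, 0.208, 0.0]
wrist_force: [-3.4, -0.7, 12.6]
opening: -0.001
grasp_force: 6.0
```

Request:
carry_out:
  plan: "0 0 0.05 0 0 0;0 0 0.05 0 0 0;0 0 0.02 0 0 0;0 0 0 0 0 0;0 0 0 0 0 0;0 0 0 0 0 0;0 0 0 0 0 0;0 0 0 0 0 0"

```text
time_s: 13.27
eef_pos: [0.4933, 0.1514, 0.1086]
eef_rot: [0.0, 0.978, 0.209, 0.001]
wrist_force: [-11.7, -2.0, 27.7]
opening: -0.0
grasp_force: 14.8
```

Request:
carry_out:
  plan: "0 0 -0.22 0 0 0;0 0 -0.5 0 0 0;0 0 -0.6 0 0 0;0 0 -0.6 0 0 0;0 0 -0.6 0 0 0;0 0 -0.8 0 0 0;0 0 -0.8 0 0 0;0 0 -0.8 0 0 0"

```text
time_s: 13.93
eef_pos: [0.492, 0.1512, 0.3033]
eef_rot: [-0.0, 0.978, 0.208, 0.0]
wrist_force: [0.9, -0.2, -0.2]
opening: 0.001
grasp_force: 0.0
```

Request:
carry_out:
  plan: "-0.4 0 0 0 0 0;-0.6 0 0 0 0 0;-0.6 0 0 0 0 0;-0.6 0 0 0 0 0;-0.4 0 0 0 0 0;0 0 0 0 0 0;0 0 0 0 0 0;0 0 0 0 0 0"

```text
time_s: 14.6
eef_pos: [0.3981, 0.1089, 0.3021]
eef_rot: [0.0, 0.978, 0.208, 0.001]
wrist_force: [0.2, -0.8, 0.6]
opening: 0.001
grasp_force: 0.0
```

```bash
python3 - <<'E'
from h import *
c=snap('scene','pics/s4.png');a=cv2.imread('pics/scene0.png');b=cv2.imread('pics/s4.png')
r=(slice(205,305),slice(185,300))
print(np.abs(a[r].astype(float)-b[r]).mean(),ctrl.get_obs()['wrist_force'])
f=lambda x:cv2.resize(x[195:305,180:300],(390,358))
cv2.imwrite('pics/c4.png',np.hstack([f(a),f(b)]))
E
```

```text
4.437623188405797 [-0.13078383  0.19526288 -0.66258403]
```

View pics/c4.png

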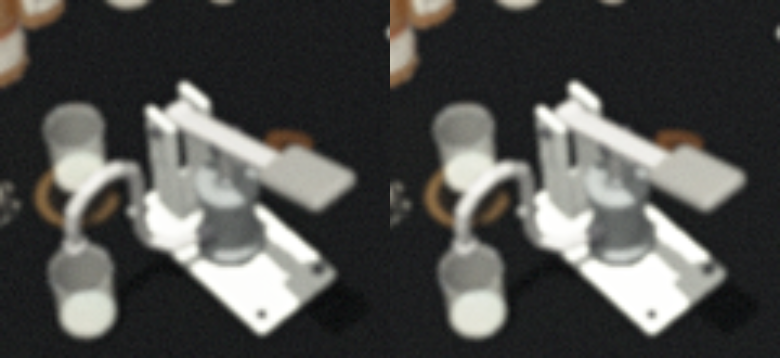

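The before and after crops match: the pad is fully raised at about (705,180) in the right half and the beaker is still at (475,290). The arm is clear, so I'll hand in.

```bash
python3 -c "
from bench import ctrl
print(ctrl.hand_in())"
```

```text
the job is handed in; nothing more can be done
None
```

I gave the hooked-spout pump four full strokes to the stop and left its lever fully raised, with the beaker unmoved, the other pump untouched and the job handed in at about 15 s; the hand-in returned no verdict.

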